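# Brush out the tilted wash beaker

### The job

Take the beaker brush out of its low cup and scrub the inside of the steel beaker that is clamped at a slant: push the bristles right down to the beaker's bottom three times, drawing the brush back up at least halfway between those strokes. Then stand the brush back in its cup, bristles down, and let go of it; leave the relay, the black tape and the circuit board where they are.

Things in the scene. Friction and masses are not known exactly. Their poses are not given: they have to be found in the camera images.
- brush: loose beaker brush, 205 mm long, about 0.15 kg, standing bristles down in the low cup. Origin: centre of the flat bristle end; z runs along the brush to the handle. All round: white bristle head (acts solid) 46 mm diameter, z 0 to 55 mm; steel shaft 8 mm (16 mm ferrule at z 128); pale wooden handle 26 mm diameter, z 133 to 205 mm.
- beaker: straight steel beaker, 76 mm outer and 70 mm inner diameter, 100 mm long, clamped fast in its cradle with its axis 30 degrees from vertical. Origin: centre of the outside of its bottom, 32 mm above the bench; z axis points along the beaker's axis out of the mouth, up and towards the robot's side.
- beaker_floor (a point): centre of the beaker's inner floor, on its axis, 3 mm above the beaker's origin; same axes as the beaker
- beaker_mouth (a point): centre of the beaker's open mouth, on its axis, 97 mm from the inner floor; same axes as the beaker
- cradle: fixed cradle of the beaker: dark base plate 130 x 120 x 6 mm, two aluminium cheeks 76 mm high on both sides of the beaker with black knobs. Origin: centre of the plate's underside on the bench, straight below the beaker's origin; the mouth leans to its -x side.
- brush_cup: fixed low round aluminium cup in which the brush stands, 66 mm outer and 60 mm inner diameter, flaring to 72 mm inside at its rim, 50 mm high, inner floor 5 mm above the bench, on a dark disc of 92 mm. Origin: centre of its underside on the bench, z up.
- relay: bystander: light grey stepped relay module, 62 x 36 x 86 mm, standing; origin: centre of its underside
- black_tape: bystander: roll of black tape lying flat, 68 x 72 x 19 mm; origin: centre of its underside
- circuit_board: bystander: green circuit board lying flat, 60 x 85 x 16 mm; origin: centre of its underside
Not all that is in view belongs to the job. Of the things that look like the brush, take the one that is farthest to the robot's right at the start.

How it is judged:
By the outcome, as a careful person would: the job done as asked, in the order asked, and still so for the second after the job is handed in, with the robot touching nothing.
It also fails if it takes over 58 s, if anything falls off the work surface, if the arm or the gripper's body presses on something with over 40 N, if the wrist force passes 120 N, or if a joint passes its speed limit or range.

### The arm

A 6-joint arm with a two-finger parallel gripper is mounted at the origin on a cart in front of the work surface, level with it; the furniture and walls round the work are solid. World frame = base frame: x ahead of the robot, y to its left, z up, the work surface at z = 0. Lengths are in mm, angles in rad, forces in N, time in s.
With the tool pointing down it reaches from about 300 to 775 mm from the base axis. Payload 14.6 kg.
Tool frame: the origin (TCP) lies between the finger pads; the fingertips stand robot.finger_overhang ahead of it and the grasp point (between the pads) lies 8 mm behind it (robot.finger_overhang is the distance from the TCP to the fingertips, in mm); z points along the fingers, y is the direction in which the jaws open and shut (so a half turn about z gives the same grasp; the last joint's range is limited). The gripper opens to 94 mm and grips with 3 to 60 N. Pads are 16 mm wide; open, the fingers measure 119 mm over their backs; the gripper's body (75 mm by 177 mm) begins 78 mm behind the grasp point.
Start: joints at [1.223, 0.3, 1.521, -0, 1.321, -0.067], TCP at [152.416, 528.449, 191.346] pointing down, gripper open.
Joint ranges: [-3.03, 3.03], [-0.79, 2.21], [0.23, 2.52], [-1.04, 4.18], [0, 3.07], [-2.55, 2.55]. Speed limits (rad/s): [2.22, 2.22, 2.57, 3.14, 3.14, 3.14].

### API

Orientations are given as a unit quaternion [x, y, z, w].
In Python, from plant import robot, cams gives the robot as it stands. The module is installed in compiled form; this text tells all that it offers.
- The arm moves only by the tool play_rows, never from a script. Its argument "deltas" is one flat list of numbers, 7 for each row, row after row: the shift along the tool's x, y, z in m, then the turn, a rotation vector about the tool's x, y, z in degrees, then the opening, from -1 (shut) to 1 (fully open). In form: [tx, ty, tz, rx, ry, rz, fingers, tx, ty, tz, rx, ry, rz, fingers, ...]. A call has 1 to 10 rows; each row shifts and turns the commanded pose from where the row before left it, along the tool's axes as they then stand; what a row does not reach is not made up. A row lasts 1/10 s, in which the tool goes at most 50 mm and 8.59 degrees, less where a joint would pass 70% of its speed; a pose out of reach is approached as far as the arm can. A call is refused whole if a number of a shift passes 0.05 or a number of a turn 8.59, either way. A call with a gripper value outside its range is refused whole. The fingers move at their own pace and stop on an object; "force" is the grip in N (left out, the last holds). Time passes only in rows, so rows that do not move let the fingers close. It gives the time, the measured TCP pose, the force and the opening at its end, in the units of the state.
- robot.read_state(): the state, without advancing time (a new reading comes with each control period).
- cams.grab_frame(name): name is "scene" or "top" or "wrist"; returns a dict with "color" (384x512x3 uint8, red, green, blue), "intrinsics" (3x3 intrinsics, pixels), "pose" (4x4, takes a point from camera to world coordinates). Camera axes: x right, y down, z forward; pixel columns grow to the right and rows downward; lengths in mm; the calibration is good to about 2 mm. The wrist camera is an equidistant fisheye: a pixel r from the principal point sees the ray r / f radians off the axis. A picture is of the moment at which its call begins. There is no depth.
- robot.close_job(): hands the job in, once; it reports no verdict.
The state is a dict: "time": time; "qpos": joint angles; "qd": joint speeds; "effort": joint torques, N m; "tcp_pos": TCP position; "eef_rot": TCP orientation; "force": force on the tool from outside, world axes, zero at the start; "torque": the same for the moment, N m; "width": finger opening in mm.
Only numpy, scipy, OpenCV 4.12 (cv2) and the standard library are available. Lean on these libraries where they do the work, as an engineer would, in place of code of your own. Each camera call takes 0.05 s, during which the arm holds its last target. There are 200 camera calls.

## Working session

There is one attempt and no reset: what is moved stays moved. The work goes in short steps, Python scripts to look and compute and a tool call to move; the robot and the scene stay as the last step left them, time stands still between calls to the robot, and variables do not carry over. Pictures are saved under pics/ and viewed, about 8 in all and at most 12, crops included, and the job is handed in when it is done.

Besides the shell and the picture viewer there is one more tool, called after "Call:" as name(argument=value, ...) on one line, values as JSON. play_rows: Moves the arm, as the interface text tells. Its arguments: {"type":"object","properties":{"deltas":{"type":"array","items":{"type":"number"}},"force":{"type":"number"}},"required":["deltas"]}

```bash
mkdir -p pics; cat > h.py <<'E'
import numpy as np, cv2
from scipy.spatial.transform import Rotation as R
from plant import robot, cams
def grab(name, fn=None):
    f=cams.grab_frame(name)
    if fn: cv2.imwrite('pics/'+fn, f['color'][:,:,::-1])
    return f
def ray(f,u,v):
    K=f['intrinsics'];T=f['pose']
    d=np.array([(u-K[0,2])/K[0,0],(v-K[1,2])/K[1,1],1.])
    d=T[:3,:3]@d; return T[:3,3],d/np.linalg.norm(d)
def onz(f,u,v,z):
    o,d=ray(f,u,v); return o+d*(z-o[2])/d[2]
def proj(f,p):
    T=f['pose'];c=T[:3,:3].T@(np.array(p)-T[:3,3]);q=f['intrinsics']@c; return q[:2]/q[2]
def two(f,a,g,b):
    o,d=ray(f,*a);p,e=ray(g,*b)
    s=np.linalg.lstsq(np.c_[d,-e],p-o,rcond=None)[0]
    x,y=o+d*s[0],p+e*s[1]; return (x+y)/2,np.linalg.norm(x-y)
E
python3 - <<'E'
from h import *
import pickle
F={n:grab(n,n+'0.png') for n in('scene','top')}
pickle.dump(F,open('F.pkl','wb'))
for n in F: print(n,F[n]['intrinsics'].round(1).tolist(),F[n]['pose'].round(3).tolist())
print(robot.read_state(),robot.finger_overhang)
E
```

```text
scene [[392.5, 0.0, 248.8], [0.0, 392.5, 192.0], [0.0, 0.0, 1.0]] [[0.727, -0.321, 0.607, -64.476], [-0.686, -0.317, 0.655, -613.814], [-0.017, -0.892, -0.451, 574.156], [0.0, 0.0, 0.0, 1.0]]
top [[374.7, 0.0, 256.0], [0.0, 374.7, 191.0], [0.0, 0.0, 1.0]] [[-0.026, -0.987, 0.159, 354.369], [-1.0, 0.028, 0.01, 67.058], [-0.014, -0.159, -0.987, 1207.788], [0.0, 0.0, 0.0, 1.0]]
{'time': 0.1, 'qpos': array([ 1.22339810e+00,  3.00425322e-01,  1.52149472e+00,  1.45501264e-05,
        1.32066336e+00, -6.66226598e-02]), 'qd': array([-0.00198592, -0.00133953, -0.00072504, -0.0012973 ,  0.00051067,
        0.00064533]), 'effort': array([ 1.06860763e-03, -5.32635498e+01, -3.53295708e+01,  7.09553459e-02,
        2.33792252e-02,  2.13949733e-05]), 'tcp_pos': array([152.33799836, 528.24266204, 190.84796908]), 'eef_rot': array([ 1.39928863e-01,  9.90161435e-01, -4.83350670e-04, -1.08714372e-04]), 'force': array([0.39240072, 1.061733  , 1.31619264]), 'torque': array([ 0.02638411, -0.06159101,  0.01877917]), 'width': 93.97852985673673} 11.0
```

View pics/scene0.png

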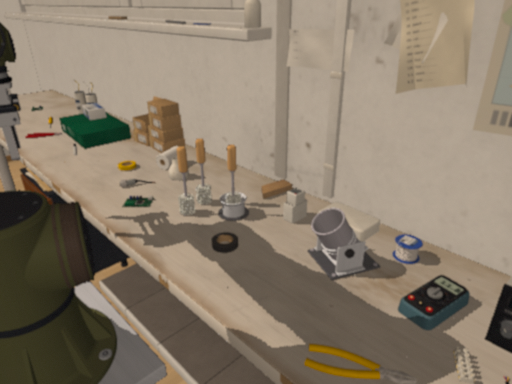

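View pics/top0.png

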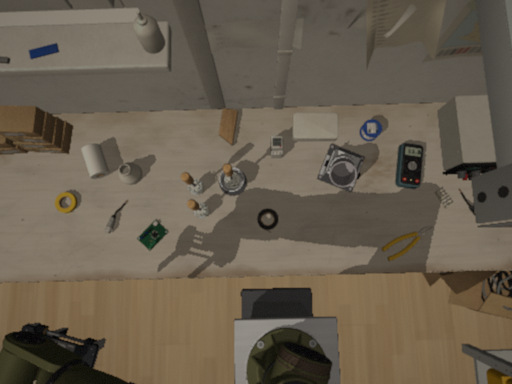

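The scene picture shows the three brushes: the target stands in its cup at scene (233,190), top (231,178), rightmost of the three. The beaker is at scene (335,235), top (342,168), the tape at top (267,218) and the relay at top (277,146). Next I'll enlarge the crops.

```bash
python3 - <<'E'
from h import *
import pickle
F=pickle.load(open('F.pkl','rb'))
def crop(n,u,v,w,h,k):
    return cv2.resize(F[n]['color'][v:v+h,u:u+w,::-1],None,fx=k,fy=k,interpolation=cv2.INTER_CUBIC)
a=crop('top',180,150,80,60,5);b=crop('top',305,135,80,60,5)
c=crop('scene',190,135,80,60*100//60*60//60,3);c=crop('scene',170,140,100,75,4);d=crop('scene',300,195,100,75,4)
cv2.imwrite('pics/crop1.png',np.vstack([np.hstack([a,b]),np.hstack([c,d])]))
E
```

```text
(no output)
```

View pics/crop1.png

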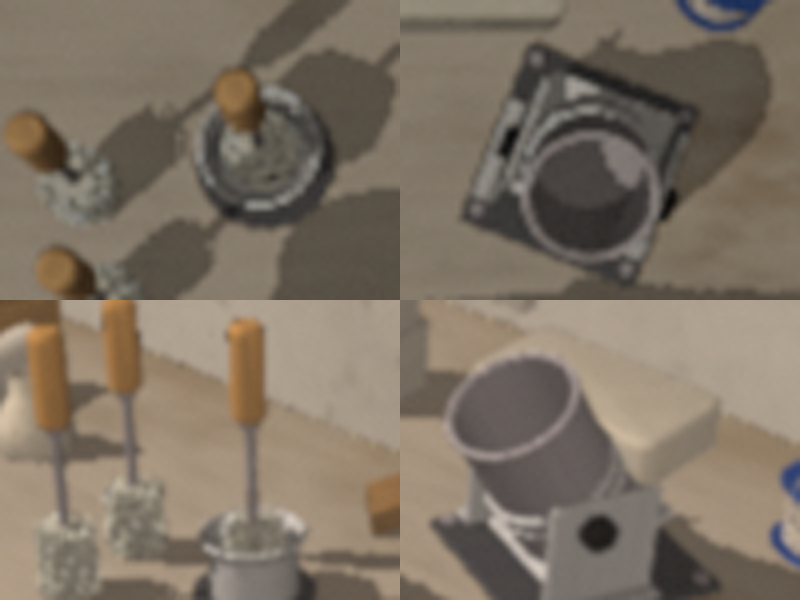

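The crops show the mouth ellipse (top crop centre (591,195), scene crop centre (513,406)), the plate corners, the cup rim, and the handle upright. I'll measure these with masks and rays.

```bash
cat > m.py <<'E'
from h import *
import pickle
F=pickle.load(open('F.pkl','rb'));T,S=F['top'],F['scene']
def handle(f,box):
    u0,v0,u1,v1=box; hsv=cv2.cvtColor(f['color'],cv2.COLOR_RGB2HSV)[v0:v1,u0:u1]
    m=((hsv[...,1]>110)&(hsv[...,0]<25)&(hsv[...,2]>90)).astype(np.uint8)
    n,l,st,c=cv2.connectedComponentsWithStats(m); k=1+st[1:,4].argmax()
    p=np.argwhere(l==k)[:,::-1]+[u0,v0]; c=p.mean(0); e=np.linalg.svd(p-c)[2][0]; e*=np.sign(-e[1])
    t=(p-c)@e; return c,e,t.min(),t.max(),len(p)
hs=handle(S,(222,140,245,188)); ht=handle(T,(220,160,238,180))
print('handle',hs,ht)
P=[]
for (a,b) in ((hs,ht),):
    # axis = intersection of the planes through the two image axes
    pl=[]
    for f,h in ((S,a),(T,b)):
        o,d1=ray(f,*(h[0]+3*h[1]));_,d2=ray(f,*(h[0]-3*h[1]));n=np.cross(d1,d2);pl.append((n/np.linalg.norm(n),o))
    d=np.cross(pl[0][0],pl[1][0]);d/=np.linalg.norm(d);d*=np.sign(d[2])
    print('axis dir',d, 'tilt',np.degrees(np.arccos(d[2])))
print('handle centroid two-view',two(S,hs[0],T,ht[0]))
print('scene handle end z=210',onz(S,*(hs[0]+hs[1]*(hs[3]-1)),208))
# mouth
mt=np.array([342.8,173.6]);ms=np.array([327.8,221.1])
print('mouth',two(T,mt,S,ms),onz(T,*mt,118.6),onz(S,*ms,118.6))
c=np.array([[538,45],[697,105],[628,280],[465,218]],float);c=np.c_[305+(c[:,0]-400)/5-.4,135+c[:,1]/5-.4]
w=np.array([onz(T,*p,6) for p in c]);print('plate',w.round(1),w.mean(0),[np.linalg.norm(w[i]-w[i-1]).round(1) for i in range(4)])
# cup rim (z50) top & scene
ct=(180+263/5-.4,150+148/5-.4);cs=(170+253/4-.4,140+(530-300)/4-.4)
print('cup',onz(T,*ct,50),onz(S,*cs,50),two(T,ct,S,cs))
E
python3 m.py
```

```text
handle (array([230.97340426, 157.54787234]), array([-0.0263354 , -0.99965316]), np.float64(-12.501180018076617), np.float64(12.595490671837544), 188) (array([226.56716418, 168.58208955]), array([-0.00852531, -0.99996366]), np.float64(-6.429892585788124), np.float64(4.595283597212845), 67)
axis dir [-0.05835834 -0.08886294  0.99433278] tilt 6.1027823366115825
handle centroid two-view (array([587.58953108, 159.06617352, 171.54309225]), np.float64(0.8657215664309744))
scene handle end z=210 [582.82928847 153.3925337  208.        ]
mouth (array([ 575.26996222, -180.77366615,  117.26443225]), np.float64(0.6281460156090273)) [ 574.77090047 -180.23507161  118.6       ] [ 573.73712218 -182.16727123  118.6       ]
plate [[ 699.6 -177.2    6. ]
 [ 655.8 -279.     6. ]
 [ 540.8 -226.2    6. ]
 [ 584.6 -123.     6. ]] [ 620.21754374 -201.3343411     6.        ] [np.float64(127.1), np.float64(110.8), np.float64(126.6), np.float64(112.1)]
cup [580.63781631 152.27818507  50.        ] [585.80379448 156.40365988  50.        ] (array([580.61744597, 151.53102183,  53.55860988]), np.float64(1.6520621722149633))
```

Checks agree: the mouth is at z≈117 to 118.6, and the plate-to-mouth offset is 49.9 mm (50 expected) at azimuth 155°. The handle centre is at z≈172 (174 expected). I'll go up and yaw first, then travel over the brush.

Call:
play_rows(deltas=[0,0,-0.02,0,0,8.4,1,0,0,-0.02,0,0,8.4,1,0,0,-0.02,0,0,8.4,1,0,0,-0.02,0,0,8.4,1,0,0,-0.02,0,0,8.4,1,0,0,-0.02,0,0,8.4,1,0,0,-0.02,0,0,8.5,1])

```text
time: 0.8
tcp_pos: [152.3, 528.3, 331.9]
eef_rot: [0.611, 0.792, -0.0, 0.0]
force: [0.1, -0.2, -0.1]
width: 93.9
```

Call:
play_rows(deltas=[-0.0335,0.0232,0,0,0,0,1,-0.0335,0.0232,0,0,0,0,1,-0.0335,0.0232,0,0,0,0,1,-0.0335,0.0232,0,0,0,0,1,-0.0335,0.0232,0,0,0,0,1,-0.0335,0.0232,0,0,0,0,1,-0.0335,0.0232,0,0,0,0,1,-0.0335,0.0232,0,0,0,0,1,-0.0335,0.0232,0,0,0,0,1,-0.0335,0.0232,0,0,0,0,1])

```text
time: 1.8
tcp_pos: [464.3, 263.6, 331.1]
eef_rot: [0.609, 0.793, -0.0, -0.0]
force: [-0.3, 0.3, -0.5]
width: 93.9
```

Call:
play_rows(deltas=[-0.0335,0.0232,0,0,0,0,1,-0.0335,0.0232,0,0,0,0,1,-0.0335,0.0232,0,0,0,0,1,-0.0335,0.0232,0,0,0,0,1,0,0,0,0,0,0,1,0,0,0,0,0,0,1])

```text
time: 2.4
tcp_pos: [587.8, 159.1, 330.5]
eef_rot: [0.609, 0.793, -0.001, -0.001]
force: [-0.3, 1.0, 0.2]
width: 94.2
```

```bash
python3 - <<'E'
from h import *
W=grab('wrist','wrist1.png')
print(W['intrinsics'].round(1).tolist(),W['pose'].round(3).tolist())
import pickle;pickle.dump(W,open('W.pkl','wb'))
def fp(p):
    c=W['pose'][:3,:3].T@(np.array(p)-W['pose'][:3,3]);K=W['intrinsics'];t=np.arctan2(np.hypot(c[0],c[1]),c[2]);q=c[:2]/np.hypot(c[0],c[1])
    return (K[0,2]+K[0,0]*t*q[0],K[1,2]+K[1,1]*t*q[1])
im=W['color'][:,:,::-1].copy()
for p in ((587.5,159,210),(587.5,159,138),(584,155,50)): print(fp(p))
E
```

```text
[[297.3, 0.0, 253.7], [0.0, 297.3, 189.5], [0.0, 0.0, 1.0]] [[0.966, 0.247, 0.072, 567.046], [0.257, -0.926, -0.277, 240.493], [-0.002, 0.286, -0.958, 523.835], [0.0, 0.0, 0.0, 1.0]]
(np.float64(253.16067952768023), np.float64(181.0867298048454))
(np.float64(253.36248312936922), np.float64(167.06305542091476))
(np.float64(250.80218279602818), np.float64(157.29440340239876))
```

View pics/wrist1.png

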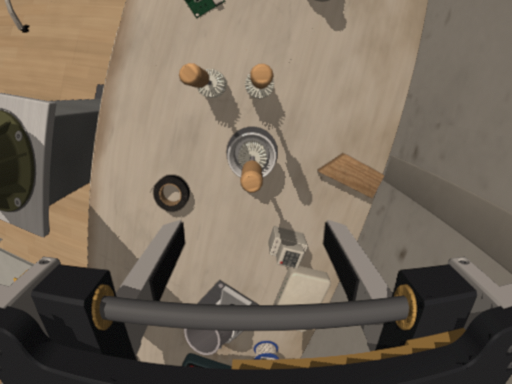

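The wrist view shows the handle end at about (251,183), bristles at (256,156) and cup rim centre at about (251,153), with the neighbours clear at (195,75) and (261,78). I'll refine with a crop.

```bash
cat >> h.py <<'E'
def wray(W,u,v):
    K=W['intrinsics'];a,b=(u-K[0,2])/K[0,0],(v-K[1,2])/K[1,1];t=np.hypot(a,b)+1e-12
    d=np.array([np.sin(t)*a/t,np.sin(t)*b/t,np.cos(t)]);return W['pose'][:3,3],W['pose'][:3,:3]@d
def wonz(W,u,v,z):
    o,d=wray(W,u,v);return o+d*(z-o[2])/d[2]
E
python3 - <<'E'
from h import *
import pickle;W=pickle.load(open('W.pkl','rb'))
c=W['color'][120:200,215:295,::-1]
cv2.imwrite('pics/crop2.png',cv2.resize(c,None,fx=7,fy=7,interpolation=cv2.INTER_CUBIC))
hsv=cv2.cvtColor(W['color'],cv2.COLOR_RGB2HSV)[155:200,235:270]
m=((hsv[...,1]>110)&(hsv[...,0]<25)&(hsv[...,2]>90));p=np.argwhere(m)[:,::-1]+[235,155]
print(len(p),p.mean(0),p.min(0),p.max(0))
E
```

```text
521 [251.14779271 176.67370441] [241 161] [261 191]
```

View pics/crop2.png

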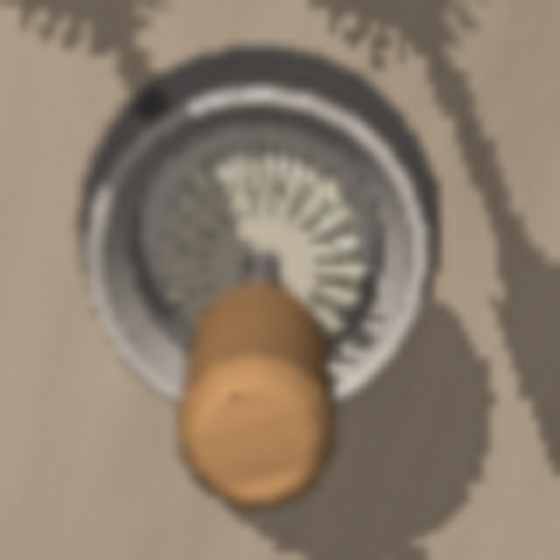

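```bash
python3 - <<'E'
from h import *
import pickle;W=pickle.load(open('W.pkl','rb'))
for n,x,y,z in(('end',257,428,210),('rim',261,247,50),('bristle top',260,253,60),('handle low',262,300,138)):
    print(n,wonz(W,215+x/7-.4,120+y/7-.4,z).round(1))
s=robot.read_state();print(s['tcp_pos'],s['qpos'].round(2))
E
```

```text
end [585.5 158.9 210. ]
rim [584.7 159.3  50. ]
bristle top [584.4 159.6  60. ]
handle low [584.2 164.6 138. ]
[587.32898302 159.81758091 331.01166038] [ 0.21  0.38  1.09  0.    1.66 -0.06]
```

Wrist, scene and top views agree to about 2 mm: the brush is vertical at (585.5,159) and concentric with the cup. I'll descend and grasp.

Call:
play_rows(deltas=[0,-0.002,0.02,0,0,0,1,0,0,0.02,0,0,0,1,0,0,0.02,0,0,0,1,0,0,0.02,0,0,0,1,0,0,0.02,0,0,0,1,0,0,0.02,0,0,0,1,0,0,0.02,0,0,0,1,0,0,0.019,0,0,0,1,0,0,0,0,0,0,1])

```text
time: 3.35
tcp_pos: [584.0, 159.9, 170.4]
eef_rot: [0.608, 0.794, -0.001, -0.001]
force: [-0.2, 0.6, 1.1]
width: 94.1
```

Call:
play_rows(deltas=[0,0,0,0,0,0,-1,0,0,0,0,0,0,-1,0,0,0,0,0,0,-1,0,0,0,0,0,0,-1,0,0,0,0,0,0,-1,0,0,0,0,0,0,-1,0,0,0,0,0,0,-1,0,0,0,0,0,0,-1,0,0,0,0,0,0,-1,0,0,0,0,0,0,-1], force=40)

```text
time: 4.35
tcp_pos: [585.6, 159.0, 172.3]
eef_rot: [0.609, 0.793, -0.0, -0.0]
force: [-1.0, -0.3, -0.2]
width: 24.9
```

Gripped (width 25, pose stable). I'll lift 170 mm, then plan the transfer.

Call:
play_rows(deltas=[0,0,-0.01,0,0,0,-1,0,0,-0.02,0,0,0,-1,0,0,-0.02,0,0,0,-1,0,0,-0.02,0,0,0,-1,0,0,-0.02,0,0,0,-1,0,0,-0.02,0,0,0,-1,0,0,-0.02,0,0,0,-1,0,0,-0.02,0,0,0,-1,0,0,-0.02,0,0,0,-1,0,0,0,0,0,0,-1])

```text
time: 5.35
tcp_pos: [586.1, 159.2, 345.5]
eef_rot: [0.609, 0.793, 0.002, 0.002]
force: [0.3, 0.1, -1.5]
width: 24.8
```

```bash
cat >> h.py <<'E'
from scipy.spatial.transform import Slerp
FL=np.array([618.6,-200.9,34.6]);az=np.radians(155.2)
A=np.array([.5*np.cos(az),.5*np.sin(az),np.cos(np.radians(30))])
RB=R.from_matrix(np.c_[np.cross([-A[0],-A[1],0],[0,0,-1.])*2,np.zeros(3),-A])  # replaced below
yh=-np.array([np.cos(az),np.sin(az),0]);zt=-A;yt=yh-zt*(yh@zt);yt/=np.linalg.norm(yt)
RB=R.from_matrix(np.c_[np.cross(yt,zt),yt,zt])
def plan(p1,R1,n,p0=None,R0=None):
    s=robot.read_state();p0=s['tcp_pos'] if p0 is None else p0;R0=R.from_quat(s['eef_rot']) if R0 is None else R0
    sl=Slerp([0,1],R.concatenate([R0,R1]));q=[sl(i/n) for i in range(n+1)]
    for i in range(n):
        d=q[i].inv().apply(np.array(p1)-p0)/n/1000;r=np.degrees((q[i].inv()*q[i+1]).as_rotvec())
        print(d.round(4).tolist(),r.round(2).tolist())
E
sed -i '/replaced below/d' h.py
python3 - <<'E'
from h import *
s=robot.read_state();print(s['tcp_pos'],s['width'],s['force'],s['qpos'].round(2))
print(RB.as_matrix().round(3)); t=FL+(140+167.3)*A;print(t);plan(t,RB,14)
E
```

```text
[586.07338555 159.1583708  345.52982627] 24.837870292250216 [ 0.32964622  0.07801799 -1.54685319] [ 0.2   0.38  1.07  0.    1.69 -0.06]
[[ 0.419  0.786  0.454]
 [ 0.908 -0.363 -0.21 ]
 [-0.     0.5   -0.866]]
[ 479.11999042 -136.45118753  300.72960658]
[-0.0184, -0.0129, 0.0031] [-2.04, -0.75, 2.78]
[-0.019, -0.0121, 0.0029] [-2.04, -0.75, 2.78]
[-0.0195, -0.0112, 0.0028] [-2.04, -0.75, 2.78]
[-0.02, -0.0104, 0.0027] [-2.04, -0.75, 2.78]
[-0.0204, -0.0095, 0.0026] [-2.04, -0.75, 2.78]
[-0.0208, -0.0086, 0.0025] [-2.04, -0.75, 2.78]
[-0.0212, -0.0076, 0.0025] [-2.04, -0.75, 2.78]
[-0.0215, -0.0067, 0.0025] [-2.04, -0.75, 2.78]
[-0.0218, -0.0057, 0.0026] [-2.04, -0.75, 2.78]
[-0.022, -0.0048, 0.0027] [-2.04, -0.75, 2.78]
[-0.0222, -0.0038, 0.0028] [-2.04, -0.75, 2.78]
[-0.0223, -0.0028, 0.003] [-2.04, -0.75, 2.78]
[-0.0224, -0.0019, 0.0032] [-2.04, -0.75, 2.78]
[-0.0224, -0.0009, 0.0035] [-2.04, -0.75, 2.78]
```

Call:
play_rows(deltas=[-0.0184,-0.0129,0.0031,-2.04,-0.75,2.78,-1,-0.019,-0.0121,0.0029,-2.04,-0.75,2.78,-1,-0.0195,-0.0112,0.0028,-2.04,-0.75,2.78,-1,-0.02,-0.0104,0.0027,-2.04,-0.75,2.78,-1,-0.0204,-0.0095,0.0026,-2.04,-0.75,2.78,-1,-0.0208,-0.0086,0.0025,-2.04,-0.75,2.78,-1,-0.0212,-0.0076,0.0025,-2.04,-0.75,2.78,-1])

```text
time: 6.05
tcp_pos: [531.2, 10.5, 319.3]
eef_rot: [0.729, 0.672, 0.07, 0.112]
force: [0.4, 0.1, -1.7]
width: 25.1
```

Call:
play_rows(deltas=[-0.0215,-0.0067,0.0025,-2.04,-0.75,2.78,-1,-0.0218,-0.0057,0.0026,-2.04,-0.75,2.78,-1,-0.022,-0.0048,0.0027,-2.04,-0.75,2.78,-1,-0.0222,-0.0038,0.0028,-2.04,-0.75,2.78,-1,-0.0223,-0.0028,0.003,-2.04,-0.75,2.78,-1,-0.0224,-0.0019,0.0032,-2.04,-0.75,2.78,-1,-0.0224,-0.0009,0.0035,-2.04,-0.75,2.78,-1,0,0,0,0,0,0,-1,0,0,0,0,0,0,-1])

```text
time: 6.95
tcp_pos: [478.0, -136.4, 297.9]
eef_rot: [0.814, 0.52, 0.137, 0.217]
force: [0.4, -0.9, -1.4]
width: 24.9
```

```bash
python3 - <<'E'
from h import *
import pickle
t=FL+(140+167.3)*A
s=robot.read_state();print(s['tcp_pos'],t,s['width'],s['force'],s['qpos'].round(2));plan(t,RB,1)
S,T=grab('scene'),grab('top');pickle.dump((S,T),open('G.pkl','wb'))
for n,p in(('tip',FL+140*A),('mouth',FL+97*A),('neck',FL+195*A)):print(n,proj(S,p),proj(T,p))
a=cv2.resize(S['color'][120:270,270:400,::-1],None,fx=3.0,fy=3.0,interpolation=cv2.INTER_CUBIC)
b=cv2.resize(T['color'][110:235,280:400,::-1],None,fx=3.2,fy=3.2,interpolation=cv2.INTER_CUBIC)
o=np.zeros((450,780,3),np.uint8);o[:a.shape[0],:390]=a;o[:b.shape[0],390:390+b.shape[1]]=b;cv2.imwrite('pics/pre.png',o)
E
```

```text
[ 478.0025955  -136.40385324  297.87614273] [ 479.11999042 -136.45118753  300.72960658] 24.878938865652184 [ 0.35176761 -0.859674   -1.38885545] [-0.32 -0.2   1.88 -0.07  0.94  0.14]
[0.0004, 0.0023, -0.002] [-0.23, 0.15, 0.01]
tip [319.86300798 207.74672719] [342.98280618 177.78774918]
mouth [327.43699554 220.69755499] [342.91346038 173.66227227]
neck [309.56707288 190.1416174 ] [343.07940943 183.53480998]
```

View pics/pre.png

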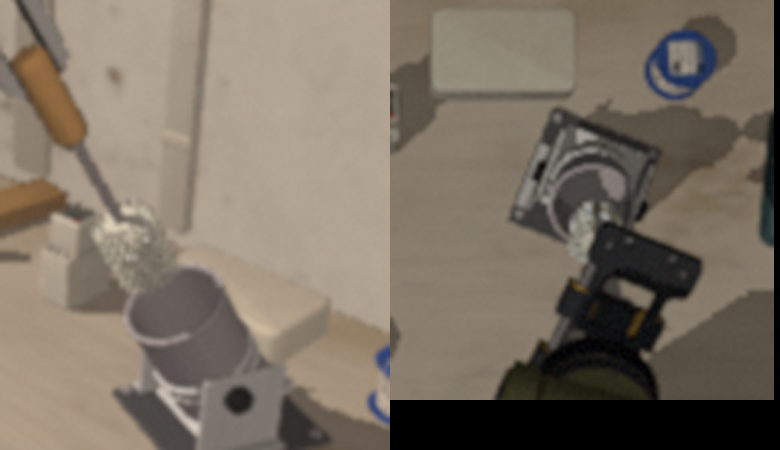

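The picture shows the bristle head right above the mouth and lined up with the axis (scene head end at about (319,210) against a predicted (320,208)). I'll insert along the tool axis, slowing down near the bottom.

Call:
play_rows(deltas=[0,0.002,0.015,0,0,0,-1,0,0,0.015,0,0,0,-1,0,0,0.015,0,0,0,-1,0,0,0.015,0,0,0,-1,0,0,0.015,0,0,0,-1,0,0,0.015,0,0,0,-1,0,0,0.012,0,0,0,-1,0,0,0.01,0,0,0,-1,0,0,0.008,0,0,0,-1,0,0,0,0,0,0,-1])

```text
time: 8.05
tcp_pos: [534.0, -162.4, 194.3]
eef_rot: [0.814, 0.521, 0.137, 0.217]
force: [-0.2, 0.7, -1.5]
width: 24.9
```

```bash
cat > st.py <<'E'
from h import *
s=robot.read_state();r=s['tcp_pos']-FL;d=r@A
R_=R.from_quat(s['eef_rot']);print('t',s['time'],'d',d-167.3,'lateral tool',RB.inv().apply(r).round(1),'F',s['force'].round(1),'Faxial',s['force']@A,'T',s['torque'].round(2),'w',s['width'],'roterr',np.degrees((R_.inv()*RB).as_rotvec()).round(1))
E
python3 st.py
```

```text
t 8.05 d 17.41869127157574 lateral tool [  -0.5   -0.6 -184.7] F [-0.2  0.7 -1.5] Faxial -1.0382096822306521 T [ 0.18  0.51 -0.01] w 24.93048198875892 roterr [-0.2  0.1  0. ]
```

On axis, with about 17 mm to go. I'll creep down to contact.

Call:
play_rows(deltas=[0,0,0.004,0,0,0,-1,0,0,0.004,0,0,0,-1,0,0,0.003,0,0,0,-1,0,0,0.002,0,0,0,-1,0,0,0,0,0,0,-1])

```text
time: 8.55
tcp_pos: [539.8, -165.3, 183.7]
eef_rot: [0.814, 0.52, 0.138, 0.217]
force: [0.3, 0.4, -1.8]
width: 25.3
```

Call:
play_rows(deltas=[0,0,0.002,0,0,0,-1,0,0,0.001,0,0,0,-1,0,0,0,0,0,0,-1])

```text
time: 8.85
tcp_pos: [541.2, -165.9, 181.2]
eef_rot: [0.814, 0.52, 0.138, 0.217]
force: [-0.5, -0.3, -1.8]
width: 25.1
```

Call:
play_rows(deltas=[0,0,0.001,0,0,0,-1,0,0,0.001,0,0,0,-1,0,0,0,0,0,0,-1])

```text
time: 9.15
tcp_pos: [542.1, -166.3, 179.4]
eef_rot: [0.814, 0.52, 0.138, 0.217]
force: [0.6, -0.2, -0.6]
width: 25.1
```

```bash
python3 st.py
```

```text
t 9.15 d 0.1201895605238974 lateral tool [  -0.7   -0.3 -167.4] F [ 0.6 -0.2 -0.6] Faxial -0.8122906023646732 T [ 0.08  0.43 -0.02] w 25.11883223256214 roterr [-0.2  0.1  0. ]
```

Call:
play_rows(deltas=[0,0,0.001,0,0,0,-1,0,0,0,0,0,0,-1])

```text
time: 9.35
tcp_pos: [542.7, -166.6, 179.4]
eef_rot: [0.814, 0.52, 0.138, 0.218]
force: [-5.6, 1.7, 5.7]
width: 24.9
```

Call:
play_rows(deltas=[0,0,0.001,0,0,0,-1,0,0,0,0,0,0,-1])

```text
time: 9.55
tcp_pos: [543.3, -166.9, 179.7]
eef_rot: [0.814, 0.52, 0.138, 0.218]
force: [-14.1, 5.2, 16.9]
width: 24.6
```

Call:
play_rows(deltas=[0,0,0.001,0,0,0,-1,0,0,0,0,0,0,-1])

```text
time: 9.75
tcp_pos: [544.2, -167.2, 180.1]
eef_rot: [0.814, 0.52, 0.139, 0.219]
force: [-20.5, 7.5, 27.2]
width: 24.9
```

Bottom contact confirmed (about 34 N axial). Now I'll draw up 70 mm and do the second stroke.

Call:
play_rows(deltas=[0,0,-0.01,0,0,0,-1,0,0,-0.015,0,0,0,-1,0,0,-0.015,0,0,0,-1,0,0,-0.015,0,0,0,-1,0,0,-0.015,0,0,0,-1,0,0,0,0,0,0,-1,0,0,0,0,0,0,-1])

```text
time: 10.45
tcp_pos: [511.9, -152.2, 237.5]
eef_rot: [0.814, 0.52, 0.138, 0.218]
force: [-0.4, -0.2, -2.9]
width: 24.7
```

```bash
python3 st.py
```

```text
t 10.45 d 67.02813684186384 lateral tool [-6.000e-01 -1.000e-01 -2.343e+02] F [-0.4 -0.2 -2.9] Faxial -2.3785162955064445 T [0.18 0.56 0.  ] w 24.733033768633305 roterr [-0.2  0.1  0. ]
```

Call:
play_rows(deltas=[0,0,0.015,0,0,0,-1,0,0,0.015,0,0,0,-1,0,0,0.015,0,0,0,-1,0,0,0.01,0,0,0,-1,0,0,0.006,0,0,0,-1,0,0,0.004,0,0,0,-1,0,0,0.002,0,0,0,-1,0,0,0.001,0,0,0,-1,0,0,0.001,0,0,0,-1,0,0,0,0,0,0,-1])

```text
time: 11.45
tcp_pos: [543.3, -166.8, 179.7]
eef_rot: [0.814, 0.52, 0.138, 0.218]
force: [-12.4, 4.5, 12.8]
width: 25.1
```

Second bottom contact (17 N). Drawing up again for the third stroke.

Call:
play_rows(deltas=[0,0,-0.01,0,0,0,-1,0,0,-0.015,0,0,0,-1,0,0,-0.015,0,0,0,-1,0,0,-0.015,0,0,0,-1,0,0,-0.015,0,0,0,-1,0,0,0,0,0,0,-1,0,0,0,0,0,0,-1])

```text
time: 12.15
tcp_pos: [511.5, -152.0, 238.7]
eef_rot: [0.814, 0.52, 0.138, 0.218]
force: [-0.4, 0.6, -2.0]
width: 24.9
```

```bash
python3 st.py
```

```text
t 12.15 d 68.3571350461618 lateral tool [-5.000e-01  1.000e-01 -2.357e+02] F [-0.4  0.6 -2. ] Faxial -1.4118157600196395 T [0.11 0.52 0.02] w 24.886167582344356 roterr [-0.1  0.1  0. ]
```

Call:
play_rows(deltas=[0,0,0.015,0,0,0,-1,0,0,0.015,0,0,0,-1,0,0,0.015,0,0,0,-1,0,0,0.01,0,0,0,-1,0,0,0.006,0,0,0,-1,0,0,0.004,0,0,0,-1,0,0,0.003,0,0,0,-1,0,0,0.001,0,0,0,-1,0,0,0.001,0,0,0,-1,0,0,0,0,0,0,-1])

```text
time: 13.15
tcp_pos: [543.3, -166.8, 179.7]
eef_rot: [0.814, 0.52, 0.138, 0.218]
force: [-11.1, 4.9, 12.4]
width: 25.0
```

Third contact done. I'll withdraw 150 mm and plan the way back.

Call:
play_rows(deltas=[0,0,-0.01,0,0,0,-1,0,0,-0.016,0,0,0,-1,0,0,-0.016,0,0,0,-1,0,0,-0.016,0,0,0,-1,0,0,-0.016,0,0,0,-1,0,0,-0.016,0,0,0,-1,0,0,-0.02,0,0,0,-1,0,0,-0.02,0,0,0,-1,0,0,-0.02,0,0,0,-1,0,0,0,0,0,0,-1])

```text
time: 14.15
tcp_pos: [475.4, -134.9, 311.0]
eef_rot: [0.814, 0.52, 0.139, 0.219]
force: [0.5, 0.2, -2.3]
width: 25.3
```

```bash
python3 st.py; python3 -c "
from h import *
plan([585.5,159,345],R.from_quat([.609,.793,0,0]),16)"
```

```text
t 14.15 d 150.869328003489 lateral tool [-2.000e-01  1.600e+00 -3.182e+02] F [ 0.5  0.2 -2.3] Faxial -2.185184366743357 T [ 0.09  0.48 -0.  ] w 25.29383292753893 roterr [0.1 0.1 0. ]
[0.0196, -0.0002, -0.0026] [1.8, 0.66, -2.43]
[0.0196, 0.0006, -0.0024] [1.8, 0.66, -2.43]
[0.0196, 0.0013, -0.0022] [1.8, 0.66, -2.43]
[0.0195, 0.0021, -0.002] [1.8, 0.66, -2.43]
[0.0194, 0.0028, -0.0019] [1.8, 0.66, -2.43]
[0.0193, 0.0036, -0.0018] [1.8, 0.66, -2.43]
[0.0192, 0.0044, -0.0017] [1.8, 0.66, -2.43]
[0.019, 0.0051, -0.0016] [1.8, 0.66, -2.43]
[0.0188, 0.0059, -0.0015] [1.8, 0.66, -2.43]
[0.0185, 0.0066, -0.0015] [1.8, 0.66, -2.43]
[0.0182, 0.0074, -0.0015] [1.8, 0.66, -2.43]
[0.0179, 0.0081, -0.0016] [1.8, 0.66, -2.43]
[0.0176, 0.0088, -0.0016] [1.8, 0.66, -2.43]
[0.0172, 0.0095, -0.0017] [1.8, 0.66, -2.43]
[0.0168, 0.0101, -0.0018] [1.8, 0.66, -2.43]
[0.0164, 0.0108, -0.002] [1.8, 0.66, -2.43]
```

Call:
play_rows(deltas=[0.0196,-0.0002,-0.0026,1.8,0.66,-2.43,-1,0.0196,0.0006,-0.0024,1.8,0.66,-2.43,-1,0.0196,0.0013,-0.0022,1.8,0.66,-2.43,-1,0.0195,0.0021,-0.002,1.8,0.66,-2.43,-1,0.0194,0.0028,-0.0019,1.8,0.66,-2.43,-1,0.0193,0.0036,-0.0018,1.8,0.66,-2.43,-1,0.0192,0.0044,-0.0017,1.8,0.66,-2.43,-1,0.019,0.0051,-0.0016,1.8,0.66,-2.43,-1])

```text
time: 14.95
tcp_pos: [530.9, 12.6, 324.2]
eef_rot: [0.728, 0.673, 0.07, 0.11]
force: [-0.6, -0.3, -1.5]
width: 24.7
```

Call:
play_rows(deltas=[0.0188,0.0059,-0.0015,1.8,0.66,-2.43,-1,0.0185,0.0066,-0.0015,1.8,0.66,-2.43,-1,0.0182,0.0074,-0.0015,1.8,0.66,-2.43,-1,0.0179,0.0081,-0.0016,1.8,0.66,-2.43,-1,0.0176,0.0088,-0.0016,1.8,0.66,-2.43,-1,0.0172,0.0095,-0.0017,1.8,0.66,-2.43,-1,0.0168,0.0101,-0.0018,1.8,0.66,-2.43,-1,0.0164,0.0108,-0.002,1.8,0.66,-2.43,-1,0,0,0,0,0,0,-1,0,0,0,0,0,0,-1])

```text
time: 15.95
tcp_pos: [586.1, 158.6, 340.7]
eef_rot: [0.609, 0.793, -0.001, -0.002]
force: [0.4, 0.6, -1.5]
width: 24.9
```

```bash
python3 - <<'E'
from h import *
plan([585.5,159,345],R.from_quat([.609,.793,0,0]),1)
S,W=grab('scene'),grab('wrist')
a=cv2.resize(S['color'][60:230,170:300,::-1],None,fx=3,fy=3,interpolation=cv2.INTER_CUBIC)
b=cv2.resize(W['color'][100:270,185:315,::-1],None,fx=3,fy=3,interpolation=cv2.INTER_CUBIC)
cv2.imwrite('pics/back.png',np.hstack([a,b]))
z=robot.read_state()['tcp_pos'][2]-172.3
print([proj(S,(585.5,159,z+k)).round(1).tolist() for k in(5,60,138)])
E
```

```text
[0.0005, -0.0005, -0.0043] [-0.24, -0.13, 0.0]
[[230.5, 156.8], [229.7, 137.7], [228.6, 109.1]]
```

View pics/back.png

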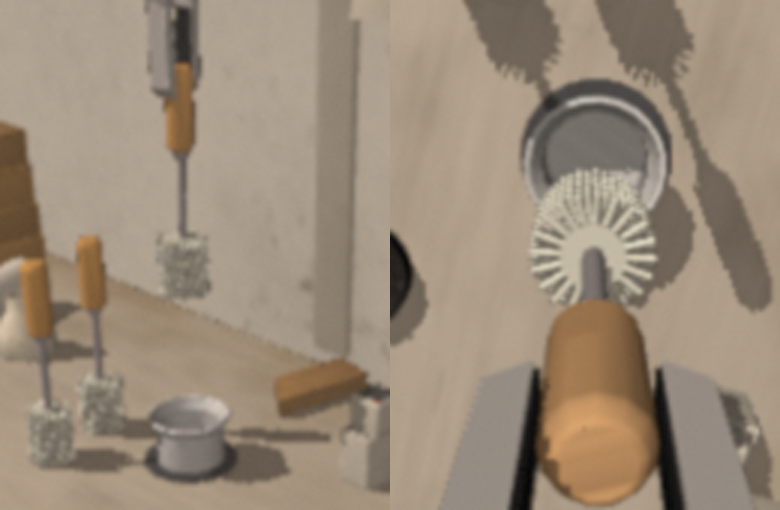

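The brush hangs straight over the cup (head end at scene ≈(231,158) against a predicted (230.5,157)), so there's no tilt in the grip. I'll lower it into the cup.

Call:
play_rows(deltas=[0,0,0.02,0,0,0,-1,0,0,0.02,0,0,0,-1,0,0,0.02,0,0,0,-1,0,0,0.02,0,0,0,-1,0,0,0.02,0,0,0,-1,0,0,0.015,0,0,0,-1,0,0,0.015,0,0,0,-1,0,0,0.015,0,0,0,-1,0,0,0.015,0,0,0,-1,0,0,0,0,0,0,-1])

```text
time: 17.05
tcp_pos: [584.3, 158.1, 180.4]
eef_rot: [0.609, 0.793, -0.002, -0.003]
force: [-0.8, 0.5, -1.9]
width: 25.1
```

Call:
play_rows(deltas=[0,0,0.003,0,0,0,-1,0,0,0.002,0,0,0,-1,0,0,0,0,0,0,-1])

```text
time: 17.35
tcp_pos: [585.3, 158.8, 177.4]
eef_rot: [0.609, 0.793, -0.0, -0.002]
force: [0.3, 0.6, -0.8]
width: 25.1
```

Call:
play_rows(deltas=[0,0,0.002,0,0,0,-1,0,0,0.001,0,0,0,-1,0,0,0,0,0,0,-1])

```text
time: 17.65
tcp_pos: [585.1, 158.9, 173.9]
eef_rot: [0.609, 0.793, -0.001, -0.002]
force: [0.6, -0.2, -3.0]
width: 25.0
```

Call:
play_rows(deltas=[0,0,0.001,0,0,0,-1,0,0,0,0,0,0,-1])

```text
time: 17.85
tcp_pos: [585.1, 158.9, 172.8]
eef_rot: [0.609, 0.793, -0.001, -0.002]
force: [0.9, 0.1, -2.0]
width: 25.1
```

Call:
play_rows(deltas=[0,0,0.001,0,0,0,-1,0,0,0,0,0,0,-1])

```text
time: 18.05
tcp_pos: [585.3, 159.0, 172.4]
eef_rot: [0.609, 0.793, -0.0, -0.002]
force: [-0.2, -0.8, 2.1]
width: 25.0
```

Floor contact (force has turned to +2 N at the original height). I'll open gradually and let go.

Call:
play_rows(deltas=[0,0,0,0,0,0,-0.3,0,0,0,0,0,0,-0.2,0,0,0,0,0,0,0,0,0,0,0,0,0,0.3,0,0,0,0,0,0,0.6,0,0,0,0,0,0,1,0,0,0,0,0,0,1,0,0,0,0,0,0,1,0,0,0,0,0,0,1])

```text
time: 18.95
tcp_pos: [585.2, 158.9, 172.0]
eef_rot: [0.609, 0.793, -0.001, -0.002]
force: [0.1, 1.0, -0.5]
width: 90.2
```

Call:
play_rows(deltas=[0,0,-0.01,0,0,0,1,0,0,-0.02,0,0,0,1,0,0,-0.02,0,0,0,1,0,0,-0.02,0,0,0,1,0,0,-0.02,0,0,0,1,0,0,-0.02,0,0,0,1,0,0,-0.02,0,0,0,1,0,0,-0.02,0,0,0,1,0,0,0,0,0,0,1])

```text
time: 19.85
tcp_pos: [586.3, 158.8, 325.3]
eef_rot: [0.609, 0.793, 0.001, -0.0]
force: [-0.4, 0.3, 0.5]
width: 93.7
```

```bash
python3 - <<'E'
from h import *
S,W=grab('scene'),grab('wrist')
a=cv2.resize(S['color'][120:290,170:300,::-1],None,fx=3,fy=3,interpolation=cv2.INTER_CUBIC)
b=cv2.resize(W['color'][100:270,185:315,::-1],None,fx=3,fy=3,interpolation=cv2.INTER_CUBIC)
cv2.imwrite('pics/end.png',np.hstack([a,b]))
E
```

```text
(no output)
```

View pics/end.png

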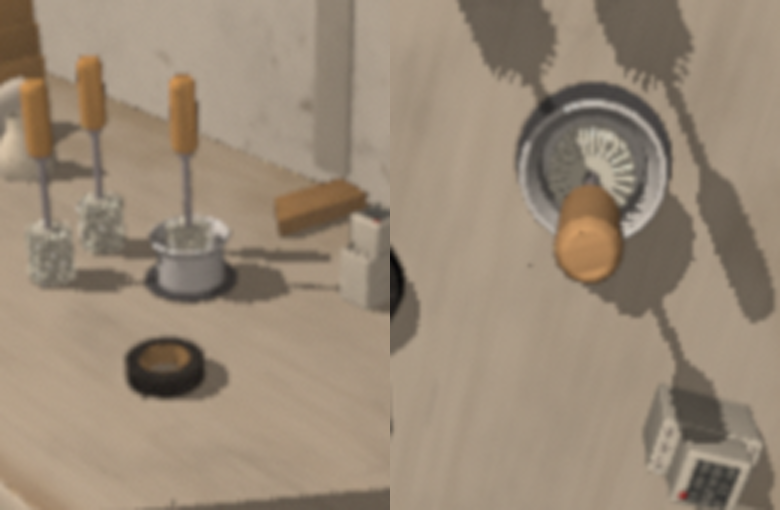

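The brush stands upright in its cup, bristles down, released, with the gripper clear above. The tape and relay look unmoved.

```bash
python3 -c "
from plant import robot
print(robot.close_job())"
```

```text
the job is handed in; nothing more can be done
None
```

The job is done and handed in at about 20 s on the robot's clock, against the 58 s limit. I took the rightmost brush from its cup and pushed the bristles to the beaker's floor three times. I then stood it back in its cup, bristles down, and let go.

- **Strokes:** The wrist force showed the bristles on the floor each time, at about 34, 17 and 17 N. Between strokes I drew the brush up about 67 and 68 mm of the 97 mm depth.
- **Brush put back:** The cup floor took the brush's weight (+2 N) at the same tool height at which I had gripped it. The last pictures show it upright in the cup, with the gripper open about 150 mm above its grasp height.
- **Bystanders:** The relay and the tape look unmoved in the last pictures. The circuit board was out of frame there, but no move went near it.
- **Disagreements:** The first camera fixes for the cup differed by about 5 to 7 mm. The wrist picture settled it, showing the cup and brush on the same centre. The first estimate of the brush's lean (6°) was wrong: the wrist picture showed it standing vertical.

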